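Put the spice row back: each jar in front of its refill

ROBOT

A 6-joint arm with a two-finger parallel gripper is mounted at the origin on a cart in front of the work surface, level with it; the furniture and walls round the work are solid. World frame = base frame: x ahead of the robot, y to its left, z up, the work surface at z = 0. Lengths are in m, angles in rad, forces in N, time in s.
With the tool pointing down it reaches from about 0.35 to 1 m from the base axis. Payload 7.1 kg.
Tool frame: the origin (TCP) lies midway between the tips of the shut fingers; the grasp point (between the pads) lies arm.tcp_to_grasp behind it (arm.tcp_to_grasp is the distance from the TCP to the grasp point, in m); z points along the fingers, y is the line along which they close (so a half turn about z gives the same grasp; the last joint's range is limited). The gripper opens to 85 mm and grips with 20 to 120 N. Pads are 22 mm wide; open, the fingers measure 114 mm over their backs; the gripper's body (76 mm by 85 mm) begins 54 mm behind the grasp point. The pads swing forward as they close: fully open they stand 13 mm farther back than shut.
Start: joints at [-1.218, 0.423, 1.63, -0, 1.089, -0.019], TCP at [0.227, -0.582, 0.231] pointing down, gripper open.
Joint ranges: [-3, 3], [-0.9, 2.11], [0.09, 2.58], [-1.31, 4.45], [0.11, 2.69], [-2.54, 2.54]. Speed limits (rad/s): [2.39, 2.39, 3.01, 3.14, 3.14, 3.14].

INTERFACE

Orientations are given as a unit quaternion [x, y, z, w].
In Python, from rig import arm gives the robot as it stands. The module is installed in compiled form; this text tells all that it offers. Calls block until the motion is done:
- arm.move_ptp(position, orientation): joint-space move of the TCP to a pose.
- arm.servo_line(position, rotation=None, velocity=0.15, threshold=None): straight line of the TCP; rotation=None keeps the orientation; velocity is the mean speed in m/s. With threshold (N) it stops when the force on the tool has changed by that much, and returns True; else False.
- arm.movej(angles): joint-space move.
- arm.command_gripper(opening): finger opening in m; the grip force is fixed at half the most; returns when the fingers have stopped.
- arm.dwell(seconds).
- arm.solve_ik(position, orientation): joint angles nearest the present ones, or None.
- arm.get_obs(): the state.
- arm.capture(name): name is "side" or "top"; returns the picture (420x560x3 uint8, blue, green, red); there is no depth.
- arm.camera_model(name): a dict with "intrinsics" (3x3 intrinsics, pixels), "position" and "rotation" of the camera in the world. Camera axes: x right, y down, z forward; pixel columns grow to the right and rows downward; lengths in m; the calibration is good to about 2 mm. A picture is of the moment at which its call begins. camera_model takes no time and is no camera call.
A pose or a line that the arm cannot do raises arm.Unreachable and nothing moves.
- arm.job_done(): hands the job in; it is judged then, once.
The state is a dict: "time_s": time; "q": joint angles; "qd": joint speeds; "joint_torque": joint torques, N m; "position": TCP position; "eef_rot": TCP orientation; "ft_force": force on the tool from outside, world axes, zero at the start; "moment": the same for the moment, N m; "gripper_width": finger opening in m; "finger_force": force on a finger pad.
Only numpy, scipy, OpenCV 4.12 (cv2) and the standard library are available. Lean on these libraries where they do the work, as an engineer would, in place of code of your own. Each camera call takes 0.05 s, during which the arm holds its last target. There are 200 camera calls.

TASK

Cooking is over: take the three spice jars and the salt shaker out of the white carrier and put them back on the empty front step of the wooden spice rack, each upright in the bay right in front of its twin, so that the front row repeats the order of the full refills behind it. Leave the refills standing in their bays and let nothing fall over; the jars by the tap are not part of this.

Things in the scene. Friction and masses are not known exactly. Their poses are not given: they have to be found in the camera images.
- rack: wooden two-step rack, fixed, 156 x 276 mm. Origin: centre of underside, on the worktop; x to its back, y along its rows. Front step: floor z 12, row at x -42, empty. Back step: floor z 30, row at x +42. On each step four open-topped bays about 60 mm square, centred at y -96, -32, 32, 96; front lip and front dividers up to z 28, sides 34; back board 48
- carrier: white steel carrier with a blue rim, fixed, between hob and sink, 68 x 243 mm, walls up to z 27, floor z 8. Origin: centre of underside, on the worktop; y along its single row of four open-topped bays (62 x 57 mm), centred at x 0, y -90, -30, 30, 90. The wall units over the worktop hang 0.64 m above it: carry jars low
- red_used: spice jar of clear glass with a brown label and a RED cap (pale mark on top), diameter 45, height 106 mm, 0.07 to 0.16 kg: the one in use, standing in a bay of the carrier at the start. Origin: centre of its underside; z up the jar
- white_used: spice jar of clear glass with a blue and white label and a WHITE cap (dark blue mark on top), diameter 47, height 98 mm, 0.07 to 0.16 kg: the one in use, standing in a bay of the carrier at the start. Origin: centre of its underside; z up the jar
- black_used: spice jar of clear glass with a green label and a BLACK cap (green mark on top), diameter 40, height 105 mm, 0.07 to 0.16 kg: the one in use, standing in a bay of the carrier at the start. Origin: centre of its underside; z up the jar
- salt_used: salt shaker, glass waist with a domed plain GREY head (head diameter 34 to 38, foot 44), no label, height 90 mm, 0.07 to 0.16 kg: the one in use, standing in a bay of the carrier at the start. Origin: centre of its underside; z up the jar
- red_refill: spice jar of clear glass with a brown label and a RED cap (pale mark on top), diameter 45, height 106 mm: the full refill, twin of the one in use, standing loose in a bay of the rack's back step. Origin: centre of its underside; z up the jar
- white_refill: spice jar of clear glass with a blue and white label and a WHITE cap (dark blue mark on top), diameter 47, height 98 mm: the full refill, twin of the one in use, standing loose in a bay of the rack's back step. Origin: centre of its underside; z up the jar
- black_refill: spice jar of clear glass with a green label and a BLACK cap (green mark on top), diameter 40, height 105 mm: the full refill, twin of the one in use, standing loose in a bay of the rack's back step. Origin: centre of its underside; z up the jar
- salt_refill: salt shaker, glass waist with a domed plain GREY head (head diameter 34 to 38, foot 44), no label, height 90 mm: the full refill, twin of the one in use, standing loose in a bay of the rack's back step. Origin: centre of its underside; z up the jar

How it is judged:
By the outcome, as a careful person would: the job done as asked, in the order asked, and still so for the second after the job is handed in, with the robot touching nothing.
It also fails if it takes over 128 s, if anything falls off the work surface, if the arm or the gripper's body presses on something with over 40 N, if the wrist force passes 120 N, or if a joint passes its speed limit or range.

## Working session

There is one attempt and no reset: what is moved stays moved. The work goes in short steps, each a Python script; the robot and the scene stay as the last script left them, time stands still between calls to the robot, and variables do not carry over. Pictures are saved under pics/ and viewed, at most 14 in all, crops included, and the job is handed in when it is done.

```bash
mkdir -p pics; python3 - <<'E'
from rig import arm
import cv2
for n in("top","side"):
    cv2.imwrite(f"pics/{n}0.png",arm.capture(n)); m=arm.camera_model(n); print(n,m)
o=arm.get_obs();print(o["time_s"],o["position"],o["eef_rot"],o["gripper_width"],arm.tcp_to_grasp)
E
```

```text
top {'intrinsics': array([[385.1512233 ,   0.        , 273.80173921],
       [  0.        , 385.1512233 , 208.68492623],
       [  0.        ,   0.        ,   1.        ]]), 'position': array([ 0.43420356, -0.04880765,  1.01735607]), 'rotation': array([ 0.71695398, -0.69564092,  0.03080922, -0.03333903])}
side {'intrinsics': array([[425.42042469,   0.        , 278.5658626 ],
       [  0.        , 425.42042469, 206.45384381],
       [  0.        ,   0.        ,   1.        ]]), 'position': array([0.0582731 , 0.74394204, 0.62164261]), 'rotation': array([-0.20275362,  0.85034214, -0.47001643,  0.12204005])}
0.1 [ 0.22691764 -0.58182318  0.23061128] [ 9.82768329e-01  1.84840216e-01 -1.15621093e-04 -7.02264657e-04] 0.08539557170459697 0.0187
```

View pics/top0.png

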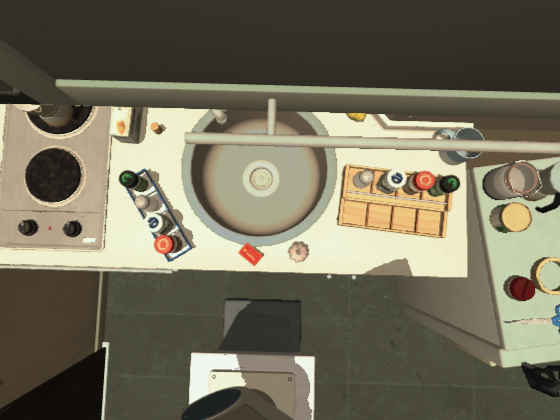

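View pics/side0.png

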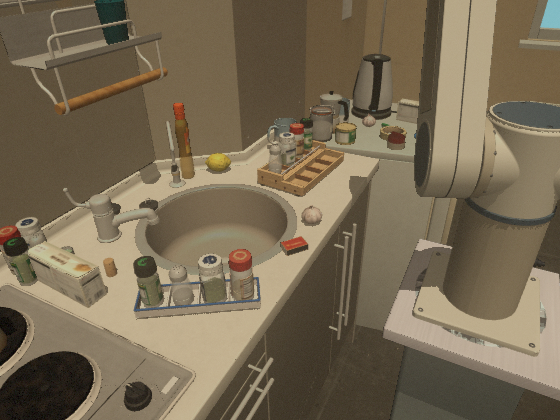

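```bash
python3 - <<'E'
import cv2,numpy as np
t=cv2.imread("pics/top0.png");s=cv2.imread("pics/side0.png")
a=cv2.resize(t[160:265,110:200],None,fx=5,fy=5,interpolation=cv2.INTER_CUBIC)
b=cv2.resize(t[160:245,332:467],None,fx=5,fy=5,interpolation=cv2.INTER_CUBIC)
cv2.imwrite("pics/a.png",a);cv2.imwrite("pics/b.png",b)
cv2.imwrite("pics/c.png",cv2.resize(s[235:325,125:270],None,fx=5,fy=5,interpolation=cv2.INTER_CUBIC))
E
```

```text
(no output)
```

View pics/a.png

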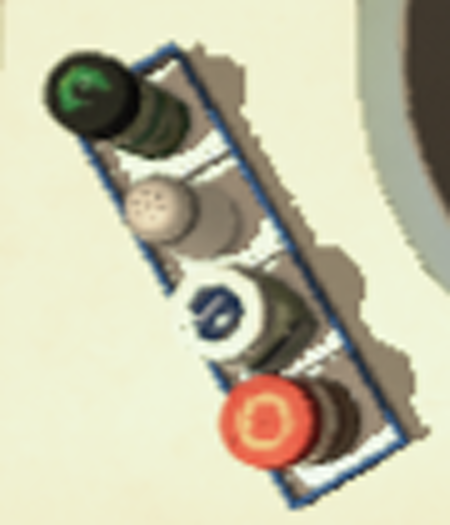

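View pics/b.png

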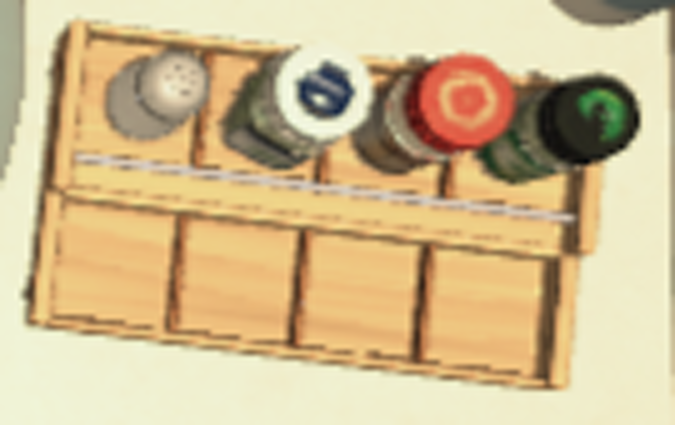

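View pics/c.png

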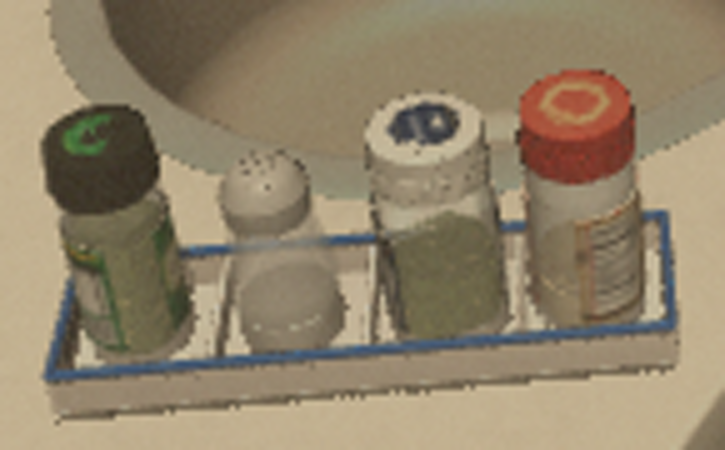

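```bash
cat > geo.py <<'E'
import numpy as np
from scipy.spatial.transform import Rotation as R
from rig import arm
def ray(n,p):
    m=arm.camera_model(n); d=np.linalg.inv(m["intrinsics"])@[p[0],p[1],1]
    return np.array(m["position"]),R.from_quat(m["rotation"]).apply(d)
def onz(n,p,z):
    o,d=ray(n,p); return o+d*(z-o[2])/d[2]
def tri(p,q):
    o1,d1=ray("top",p);o2,d2=ray("side",q)
    s=np.linalg.lstsq(np.c_[d1,-d2],o2-o1,rcond=None)[0]
    a,b=o1+s[0]*d1,o2+s[1]*d2; return (a+b)/2,np.linalg.norm(a-b)
def fit2(m,w):
    m=np.array(m);w=np.array(w)[:,:2];mc,wc=m.mean(0),w.mean(0);a,b=m-mc,w-wc
    th=np.arctan2((a[:,0]*b[:,1]-a[:,1]*b[:,0]).sum(),(a*b).sum())
    c,s=np.cos(th),np.sin(th);M=np.array([[c,-s],[s,c]]);t=wc-M@mc
    return th,t,M,np.linalg.norm(m@M.T+t-w,axis=1)
E
python3 - <<'E'
from geo import *
np.set_printoptions(precision=4,suppress=True)
A=lambda u,v:(110+(u+.5)/5-.5,160+(v+.5)/5-.5); B=lambda u,v:(332+(u+.5)/5-.5,160+(v+.5)/5-.5); C=lambda u,v:(125+(u+.5)/5-.5,235+(v+.5)/5-.5)
for n,a,c,z in [("black",(92,95),(98,135),.113),("salt",(158,208),(265,172),.09),("white",(213,312),(425,125),.106),("red",(266,422),(578,102),.114)]:
    print(n,onz("top",A(*a),z),onz("side",C(*c),z),*tri(A(*a),C(*c)))
# carrier rim corners z 27 (TR,BR,BL): sorted in carrier coords, y toward black(+) 
w=[onz("top",A(*p),.027) for p in [(172,45),(405,440),(293,505)]]
ws=[onz("side",C(*p),.027) for p in [(665,213),(676,327),(48,377),(72,285)]]
th,t,M,r=fit2([(.034,.1215),(.034,-.1215),(-.034,-.1215)],w) ; print("carrier",th,t,r); 
w2=[w[0],w[1],w[2]];print(np.array(w2),"\n",np.array(ws))
for y in(-.09,-.03,.03,.09):print(M@[0,y]+t)
pts=[(170,331),(293,346),(418,365),(180,213),(303,230),(425,245)]
mod=[(-.075,y) for y in(.064,0,-.064)]+[(-.012,y) for y in(.064,0,-.064)]
th,t,M,r=fit2(mod,[onz("top",B(*p),.028) for p in pts]);print("rack",th,t,r)
th2,t2,M2,r=fit2([(-.078,.138),(-.078,-.138)],[onz("top",B(*p),.031) for p in [(30,325),(567,387)]]);print(th2,t2,r)
for y in(.096,.032,-.032,-.096):print("bay",M@[-.042,y]+t)
for n,p,z in [("salt",(175,85),.112),("white",(324,92),.128),("red",(462,103),.136),("black",(590,120),.135)]:
    x=onz("top",B(*p),z);print(n,x,M.T@(x[:2]-t))
E
```

```text
black [0.5778 0.3042 0.113 ] [0.5796 0.3076 0.113 ] [0.5794 0.3059 0.1114] 0.0032065834244086977
salt [0.5271 0.2776 0.09  ] [0.5292 0.2765 0.09  ] [0.5274 0.2775 0.0914] 0.0011556867624250493
white [0.4767 0.2428 0.106 ] [0.4773 0.2412 0.106 ] [0.4765 0.2424 0.1072] 0.0003348879701648989
red [0.4257 0.2125 0.114 ] [0.4261 0.2116 0.114 ] [0.4257 0.2123 0.1147] 6.772419183492616e-05
carrier -0.9887641548373146 [0.501  0.2601] [0.0023 0.0011 0.0024]
[[0.619  0.2977 0.027 ]
 [0.4179 0.166  0.027 ]
 [0.3832 0.2215 0.027 ]] 
 [[0.4172 0.1677 0.027 ]
 [0.3802 0.2237 0.027 ]
 [0.583  0.3541 0.027 ]
 [0.6106 0.3114 0.027 ]]
[0.4258 0.2106]
[0.4759 0.2436]
[0.526  0.2766]
[0.5761 0.3096]
rack -0.09575773906765452 [ 0.5545 -0.3506] [0.0016 0.0016 0.0008 0.0005 0.0013 0.0017]
-0.08506340796772444 [ 0.5539 -0.3523] [0.0003 0.0003]
bay [ 0.5219 -0.2511]
bay [ 0.5157 -0.3148]
bay [ 0.5096 -0.3785]
bay [ 0.5035 -0.4422]
salt [ 0.5997 -0.2625  0.112 ] [0.0366 0.0921]
white [ 0.5956 -0.3282  0.128 ] [0.0387 0.0262]
red [ 0.5909 -0.3894  0.136 ] [ 0.0399 -0.0351]
black [ 0.5849 -0.4489  0.135 ] [ 0.0396 -0.0949]
```

```bash
cat > act.py <<'E'
from geo import *
import cv2
T=arm.tcp_to_grasp
def down(phi):
    c,s=np.cos(phi),np.sin(phi); return R.from_matrix(np.array([[-s,c,0],[c,s,0],[0,0,-1]])).as_quat()
QC,QR,QM=down(-.989),down(-.092),down(-.54)
JAR=dict(black=((.579,.306),.080,.040),red=((.4258,.2121),.080,.045),white=((.4767,.2424),.073,.047),salt=((.5276,.2772),.063,.037))
BAY=dict(salt=(.5219,-.2516),white=(.5157,-.3154),red=(.5096,-.3791),black=(.5035,-.4428))
MID=(.45,0.)
def line(xy,z,q=None,v=.3,th=None): return arm.servo_line(np.array([*xy,z]),q,v,th)
def pick(n):
    xy,h,d=JAR[n]; z=.008+h-T
    if arm.get_obs()["gripper_width"]<.08: arm.command_gripper(.085)
    line(MID,.2,QM); line(xy,.19,QC); 
    hit=line(xy,z,v=.12,th=10); arm.command_gripper(.01)
    print(n,"hit",hit,"width",arm.get_obs()["gripper_width"],"ff",arm.get_obs()["finger_force"])
    line(xy,z+.13,v=.2); print("lifted width",arm.get_obs()["gripper_width"])
def place(n):
    h,d=JAR[n][1:]; b=BAY[n]; z=.012+h-T
    line(MID,z+.12,QM); line(b,z+.11,QR); line(b,z+.008,v=.12)
    hit=line(b,z-.004,v=.02,th=4); o=arm.get_obs(); print(n,"contact",hit,o["position"][2]-z,o["position"][:2]-b)
    arm.command_gripper(d+.022); line(b,z+.13,v=.15); print("t",arm.get_obs()["time_s"])
E
python3 - <<'E'
from act import *
pick("black"); cv2.imwrite("pics/p1.png",arm.capture("side")); print(arm.get_obs()["time_s"],arm.get_obs()["q"])
E
```

```text
black hit False width 0.03944814859111009 ff 59.64818447828293
lifted width 0.039291333709504786
6.0917 [ 4.67971653e-01  5.03122736e-01  1.58541407e+00 -5.11160734e-05
  1.05624409e+00  1.45701539e+00]
```

View pics/p1.png

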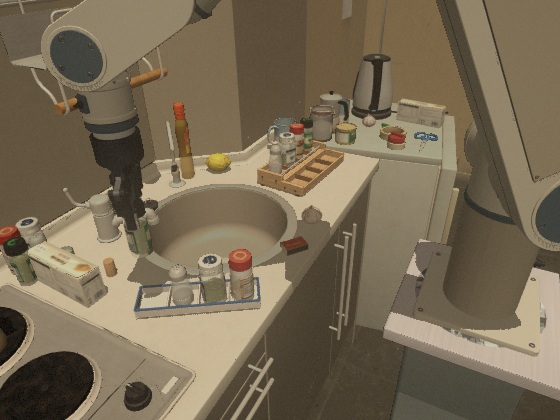

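The black jar is held upright at (138, 230), clear of the carrier, and the other three are still standing. I'll place it next.

```bash
python3 - <<'E'
from act import *
place("black"); line(MID,.2,QM); cv2.imwrite("pics/p2.png",np.vstack([arm.capture("top")[150:260,310:490].repeat(3,0).repeat(3,1),arm.capture("side")[110:200,230:410].repeat(3,0).repeat(3,1)]))
E
```

```text
black contact True 0.0001657839472281597 [-5.34866189e-04 -6.24773497e-05]
t 11.8
```

View pics/p2.png

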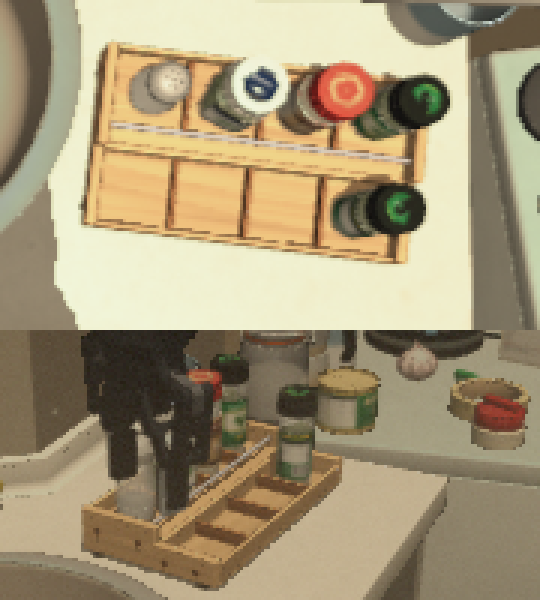

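The black jar stands upright in the bay in front of the black refill (cap at (390, 208) in the top half), and contact came at the expected height. Three jars to go.

```bash
python3 - <<'E'
from act import *
for n in("red","white","salt"):
    pick(n)
    w=arm.get_obs()["gripper_width"]
    if w<.028: print("lost",n); break
    place(n)
else:
    line(MID,.25,QM)
    line((.35,.25),.25)
cv2.imwrite("pics/p3.png",np.vstack([arm.capture("top")[150:260,310:490].repeat(3,0).repeat(3,1),arm.capture("side")[110:200,230:410].repeat(3,0).repeat(3,1)]))
E
```

```text
red hit False width 0.04353677545328849 ff 59.92425326840021
lifted width 0.04352970137505391
red contact True 0.0006003538054755175 [ 0.00022    -0.00024031]
t 22.5917
white hit False width 0.046942934973938796 ff 60.21498464047909
lifted width 0.04704099954173053
white contact True 0.0011835858335936117 [ 0.00024289 -0.00029156]
t 32.7917
salt hit False width 0.03454917595393805 ff 58.34477472570143
lifted width 0.03470827349761068
salt contact True 0.0006612555491249741 [ 0.00030822 -0.00023251]
t 43.025
```

View pics/p3.png

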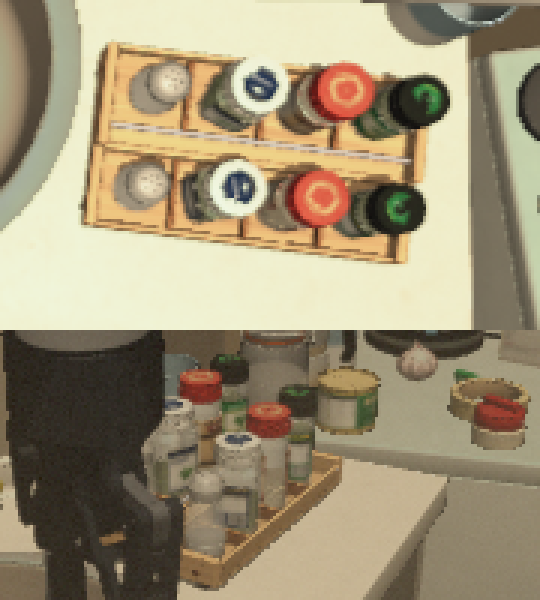

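All four jars stand upright in the front row, each in front of its twin: salt (147, 184), white (237, 187), red (318, 198) and black (390, 208). The refills haven't moved and the arm is clear.

```bash
python3 -c "
from rig import arm
print(arm.job_done())"
```

```text
the job is handed in; nothing more can be done
None
```

The salt shaker and the white, red and black jars are each upright on the front step in the bay in front of their twin, nothing fell over, the refills are still in their bays, and I handed the job in at about 45 s on the robot's clock.

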